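# Clip the drip grate into its station

### The arm

A 6-joint arm with a two-finger parallel gripper is mounted at the origin on a cart in front of the work surface, level with it; the furniture and walls round the work are solid. World frame = base frame: x ahead of the robot, y to its left, z up, the work surface at z = 0. Lengths are in mm, angles in rad, forces in N, time in s.
With the tool pointing down it reaches from about 275 to 1000 mm from the base axis. Payload 8.4 kg.
Tool frame: the origin (TCP) lies on the mounting face of the last link; the fingertips stand 173 mm ahead of it and the grasp point (between the pads) lies 155 mm ahead of it; z points along the fingers, y is the line along which they close (so a half turn about z gives the same grasp; the last joint's range is limited). The gripper opens to 85 mm and grips with 20 to 120 N. Pads are 22 mm wide; open, the fingers measure 114 mm over their backs; the gripper's body (76 mm by 85 mm) begins 54 mm behind the grasp point. The pads swing forward as they close: fully open they stand 13 mm farther back than shut.
Start: joints at [1.227, 0.353, 1.633, -0, 1.155, -0.002], TCP at [209.489, 588.85, 404.681] pointing down, gripper open.
Joint ranges: [-2.63, 2.63], [-0.92, 2.1], [0.06, 2.66], [-1.3, 4.44], [0, 2.69], [-3.02, 3.02]. Speed limits (rad/s): [2.22, 2.22, 2.79, 3.14, 3.14, 3.14].

### API

Orientations are given as [roll, pitch, yaw] about the fixed x, y, z axes, in that order (R = Rz(yaw) Ry(pitch) Rx(roll)).
In Python, from rig import r gives the robot as it stands.
- The arm moves only by the tool apply_moves, never from a script. Its argument "deltas" is a list of rows, each an object with "claw": the gripper command: -1 is fully open, 1 is shut, values between are in proportion; "delta_pos": the shift along the tool's x, y, z in cm, a list of three; "yaw": the turn about the tool's z in rad. In form: [{"claw": claw, "delta_pos": [tx, ty, tz], "yaw": yaw}, ...]. A call has 1 to 8 rows; each row shifts and turns the commanded pose from where the row before left it, along the tool's axes as they then stand; what a row does not reach is not made up. A row lasts 1/8 s, in which the tool goes at most 62.5 mm and 10.7 degrees, less where a joint would pass 70% of its speed; a pose out of reach is approached as far as the arm can. A call with a gripper value outside its range is refused whole. The fingers move at their own pace and stop on an object; "grip_force" is the grip in N (left out, the last holds). Time passes only in rows, so rows that do not move let the fingers close. It gives the time, the measured TCP pose, the force, the opening and the grip force at its end, in the units of the state.
- r.sense(): the state, without advancing time (a new reading comes with each control period).
- r.grab_frame(name): name is "side" or "top" or "wrist"; returns a dict with "img" (420x560x3 uint8, blue, green, red), "z_map" (420x560 float32, mm along the optical axis (not along the pixel's ray), 0 where there is no reading), "fx", "fy", "cx", "cy" (pixels), "eye" and "rotation" of the camera in the world; the wrist camera has in their place "T_tool_cam" (4x4, takes a point from camera to tool coordinates, whose origin is the TCP and whose axes are the flange's). Camera axes: x right, y up, looking along -z (the intrinsics and any distortion apply to the point x, -y, -z); pixel columns grow to the right and rows downward; lengths in mm; the calibration is good to about 2 mm. A picture is of the moment at which its call begins: read the wrist's pose just before it.
- r.sign_off(): hands the job in; it is judged then, once.
The state is a dict: "clock": time; "qpos": joint angles; "qvel": joint speeds; "joint_efforts": joint torques, N m; "eef_pos": TCP position; "tcp_rot": TCP orientation; "contact_force": force on the tool from outside, world axes, zero at the start; "wrist_torque": the same for the moment, N m; "opening": opening from 0.0 (shut) to 1.0 (fully open); "grasp_force": force on a finger pad.
Only numpy, scipy, OpenCV 4.12 (cv2) and the standard library are available. Lean on these libraries where they do the work, as an engineer would, in place of code of your own. Each camera call takes 0.05 s, during which the arm holds its last target. There are 200 camera calls.

### The job

Put the steel drip grate back on its drip station, grip upwards: its two ears slide down between the brass spring clips in the slots of the two posts, and it must be pressed fully home, flat on both seats, and let go. The posts are clamped up to a centimetre and a half off the middle of the tray, so feel for the slots; push slowly and never with more than about 25 N, and leave the other things on the counter where they are.

Things in the scene. Friction and masses are not known exactly. Their poses are not given: they have to be found in the camera images.
- grate: loose steel drip grate, about 0.2 kg: plate 90 (x) x 110 (y) mm, its surface 12 mm above the origin, pressable anywhere; an ear at each y end out to +-67 mm; black upright grip in the middle, 12 (x) x 34 (y) mm, from 12 to 42 mm above the origin. Origin: centre of the underside; z up, y from ear to ear. Starts standing on the counter; fits either way round
- ear_a (a point): centre of the underside of the grate's ear at its +y end, 63 mm from the grate's centre, level with the grate's origin. Each ear is 24 mm wide in x and 12 mm high, chamfered to 22 mm over its lowest 3 mm
- ear_b (a point): the same at the grate's -y end
- grip_top (a point): centre of the top of the grate's black grip, 42 mm above the grate's underside
- drip_station: fixed drip station, steel tray 116 (x) x 172 (y) x 18 mm, black mat. Origin: centre of its underside, exactly on the counter; y from post to post. In it a carriage with two grey posts (78 mm wide in x, y = +-58 to +-82.5 mm, top 54 mm above the counter) is clamped up to 14 mm off the tray's middle to +x or -x, differently each time; see the other two points
- station_end_a (a point): point on the tray's centre line at its +y end, 63 mm from the origin and 25 mm up (height of the seats); it does NOT shift with the carriage, whose offset in x must be seen or felt. Post: upright slot 27 mm wide in x, open above and to the middle, back wall 70.5 mm from the centre with a brass strip flaring out to 61 mm up, floor = seat 25 mm above the counter
- station_end_b (a point): the same at the -y end. In each slot both x sides carry a brass leaf on a spring: 27 mm apart at their tops (53 mm up), 21 mm from 42 mm up down to 27; the 24 mm ear spreads them, and the clips together resist with about 10 to 18 N. Home: grate's underside 25 mm up, its y axis along the station's (or half a turn), x by the carriage. Laid beside the slots it stays 54 mm up, on the posts
- spoon_a: bystander, leave it alone: teaspoon, 140 x 30 x 10 mm, origin at the centre of its underside
- cinnamon_shaker: bystander, leave it alone: white cinnamon shaker with a domed top, 44 x 44 x 90 mm, origin at the centre of its underside
- tamper: bystander, leave it alone: coffee tamper with brown wooden handle, 58 x 58 x 84 mm, origin at the centre of its underside
- service_bell: bystander, leave it alone: cream service bell on a black foot, 69 x 69 x 59 mm, origin at the centre of its underside
- milk_jug: bystander, leave it alone: steel milk jug, 69 x 97 x 96 mm, origin at the centre of its underside

How it is judged:
By the outcome, as a careful person would: the job done as asked, in the order asked, and still so for the second after the job is handed in, with the robot touching nothing.
It also fails if it takes over 72 s, if anything falls off the work surface, if the arm or the gripper's body presses on something with over 40 N, if the wrist force passes 120 N, or if a joint passes its speed limit or range.

## Working session

There is one attempt and no reset: what is moved stays moved. The work goes in short steps, Python scripts to look and compute and a tool call to move; the robot and the scene stay as the last step left them, time stands still between calls to the robot, and variables do not carry over. Pictures are saved under pics/ and viewed, at most 10 in all, crops included, and the job is handed in when it is done.

Besides the shell and the picture viewer there is one more tool, called after ">>>" by a JSON object that holds its "fn" and its "kwargs". apply_moves: Moves the arm, as the interface text tells. Its arguments: {"type":"object","properties":{"deltas":{"type":"array"},"grip_force":{"type":"number"}},"required":["deltas"]}

```bash
ls; mkdir -p pics; cat > h.py <<'E'
import numpy as np, cv2
from rig import r
def cloud(f, T=None):
    z=f["z_map"]; v,u=np.mgrid[:z.shape[0],:z.shape[1]]
    P=np.dstack([(u-f["cx"])/f["fx"]*z, -(v-f["cy"])/f["fy"]*z, -z])
    if T is None: R,e=np.array(f["rotation"]),np.array(f["eye"])
    else: R,e=T[:3,:3],T[:3,3]
    return P@R.T+e
E
python3 - <<'E'
from h import *
print(r.sense())
for n in("top","side"):
    f=r.grab_frame(n); cv2.imwrite(f"pics/{n}0.png",f["img"]); np.savez(f"{n}0.npz",**{k:v for k,v in f.items()})
    print(n,{k:v for k,v in f.items() if k not in("img","z_map")})
E
```

```text
pics
{'clock': 0.0, 'qpos': array([ 1.22658213e+00,  3.53668354e-01,  1.63413941e+00, -1.23536618e-05,
        1.15521223e+00, -2.35731157e-03]), 'qvel': array([ 0.0004121 ,  0.00063685, -0.00025504,  0.00010109, -0.00157391,
       -0.00043387]), 'joint_efforts': array([ 5.05125299e-04, -6.05272794e+01, -3.42066193e+01, -3.86557474e-05,
        9.43991763e-03,  1.59151489e-05]), 'eef_pos': array([209.4197718 , 588.61852996, 403.94663466]), 'tcp_rot': array([-3.14016529e+00,  7.93027701e-06,  2.79974077e+00]), 'contact_force': array([ 0.7049526 , -0.73654305, -0.03936256]), 'wrist_torque': array([-0.0376758 ,  0.06127388,  0.03544316]), 'grasp_force': 0.0, 'opening': 0.9958856749572293}
top {'fx': 418.2530037924955, 'fy': 418.2530037924955, 'cx': 275.7250633152373, 'cy': 210.15702440308374, 'eye': array([ 330.30427492,   28.25343808, 1085.07480817]), 'rotation': array([ 0.23034369, -0.00249142, -1.24212452])}
side {'fx': 489.8595567727149, 'fy': 489.8595567727149, 'cx': 280.2480297823831, 'cy': 207.35916750867594, 'eye': array([ 559.49874364, 1369.51756365,  670.46831885]), 'rotation': array([ 1.13423038, -0.00441527,  3.13683945])}
```

View pics/top0.png

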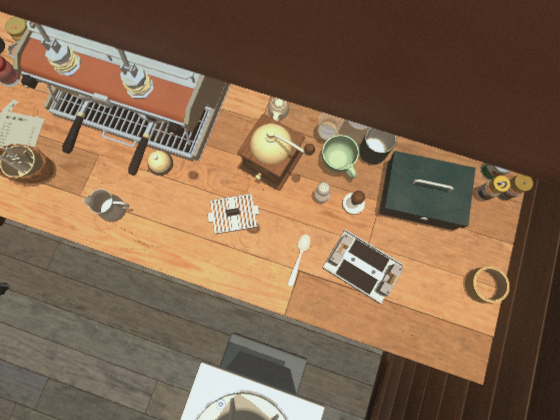

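View pics/side0.png

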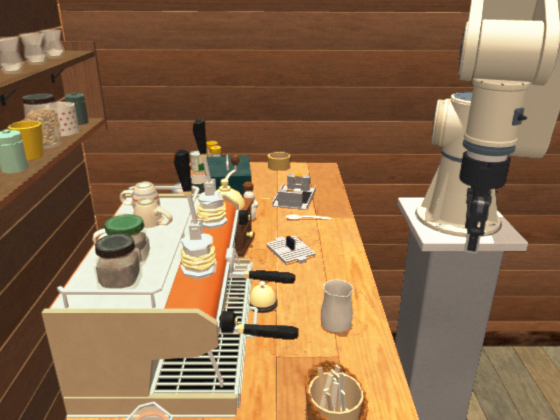

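The top view shows the grate near (233,213) with ears at about (211,215) and (257,210), the drip station at (364,266), the spoon at (300,260), the shaker at (322,190) and the tamper at (355,201). The side view agrees: grate at (290,248), station at (295,190).

```bash
sed -i 's/R,e=np.array(f\["rotation"\])/R,e=Rot.from_euler("xyz",f["rotation"]).as_matrix()/; 1a from scipy.spatial.transform import Rotation as Rot' h.py
python3 - <<'E'
from h import *
for n in("top","side"):
    f=dict(np.load(f"{n}0.npz")); C=cloud(f); im=f["img"]
    boxes={"top":dict(grate=(200,185,268,242),station=(318,225,412,308)),"side":dict(grate=(262,228,322,268),station=(268,172,322,210))}[n]
    for k,(a,b,c,d) in boxes.items():
        P=C[b:d,a:c].reshape(-1,3); I=im[b:d,a:c].reshape(-1,3).astype(int)
        print(n,k,"z pct",np.percentile(P[:,2],[1,10,50,90,99]).round(1))
        lv=dict(grate=[(5,20),(30,55)],station=[(10,30),(44,66)])[k]
        for lo,hi in lv:
            Q=P[(P[:,2]>lo)&(P[:,2]<hi)]
            if len(Q)<5: continue
            (cx,cy),(w,h),ang=cv2.minAreaRect(Q[:,:2].astype(np.float32))
            print(lo,hi,len(Q),"mean",Q.mean(0).round(1),"rect",round(cx,1),round(cy,1),round(w,1),round(h,1),round(ang,1))
    # other objects for clearance
    if n=="top":
        for nm,(u,v) in dict(spoon=(303,243),spoon2=(292,283),shaker=(322,188),tamper=(356,198),box=(385,205)).items(): print(nm,C[v,u].round(0))
E
python3 - <<'E'
import cv2
im=cv2.imread('pics/top0.png')[180:310,195:415]; cv2.imwrite('pics/crop.png',cv2.resize(im,None,fx=3.6,fy=3.6,interpolation=cv2.INTER_CUBIC))
E
```

```text
top grate z pct [-4.8 -2.7  0.8 12.6 41.2]
5 20 1064 mean [523.7 210.6  11.4] rect 529.8 202.2 106.8 151.2 20.3
30 55 70 mean [524.  210.3  39.8] rect 524.3 211.1 11.8 33.4 29.0
top station z pct [-5.1 -2.5  1.5 21.7 57.7]
10 30 604 mean [ 501.9 -153.6   15.8] rect 501.8 -150.2 169.9 117.0 76.6
44 66 576 mean [ 501.8 -152.5   53.7] rect 503.2 -150.4 165.3 78.9 76.5
spoon [511.  12.   4.]
spoon2 [404.   7.  -1.]
shaker [643.  11.  88.]
tamper [647. -77.  84.]
box [ 654. -150.   80.]
side grate z pct [-4.6 -2.9 -0.3 11.5 39.4]
5 20 706 mean [524.  222.3  10.1] rect 524.1 214.7 93.2 138.8 27.7
30 55 55 mean [523.9 217.2  36.9] rect 522.9 214.9 12.6 35.8 28.4
side station z pct [-5.8 -3.1  3.4 47.7 57.1]
10 30 330 mean [ 503.6 -135.5   19.4] rect 501.5 -144.6 175.7 117.1 76.2
44 66 245 mean [ 503.3 -138.    51.2] rect 502.0 -148.1 179.0 79.1 76.6
```

View pics/crop.png

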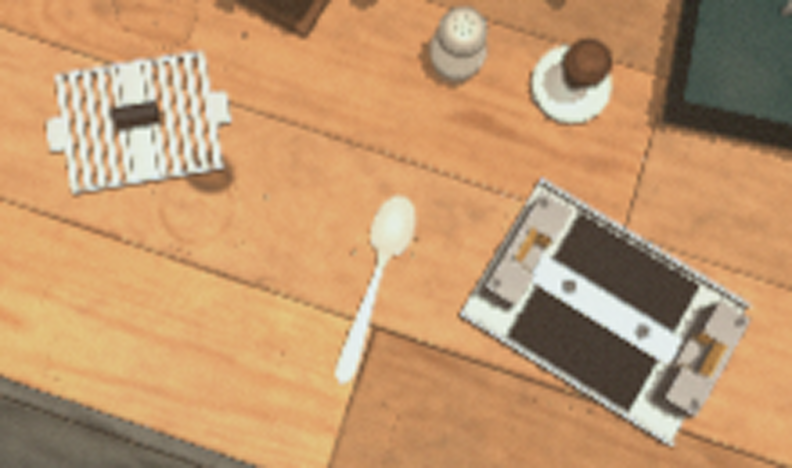

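The crop shows the grate with its grip at (135,114) in crop pixels, and the station with brass-lined slots at (537,243) and (708,352). The measured sizes match: grip 12x33 at z 40, tray 170x117, posts 165x79 at z 54. The grate is at about (524,212) with its x axis at 29°. The station is at about (502,-150) with its y axis at 76.6°. Moving above the grate.

>>> {"fn": "apply_moves", "kwargs": {"deltas": [{"claw":-1,"delta_pos":[0,0,0],"yaw":0.145},{"claw":-1,"delta_pos":[0,0,0],"yaw":0.145},{"claw":-1,"delta_pos":[0,0,0],"yaw":0.145},{"claw":-1,"delta_pos":[0,0,0],"yaw":0.145},{"claw":-1,"delta_pos":[0,0,0],"yaw":0.145},{"claw":-1,"delta_pos":[-4,0.77,0],"yaw":0},{"claw":-1,"delta_pos":[-4,0.77,0],"yaw":0},{"claw":-1,"delta_pos":[-4,0.77,0],"yaw":0}]}}

```text
clock: 1.1
eef_pos: [288.2, 493.9, 404.3]
tcp_rot: [-3.141, 0.0, 2.075]
contact_force: [0.9, 0.9, 0.1]
opening: 1.0
grasp_force: 0.0
```

>>> {"fn": "apply_moves", "kwargs": {"deltas": [{"claw":-1,"delta_pos":[-4,0.77,0.8],"yaw":0},{"claw":-1,"delta_pos":[-4,0.77,0.8],"yaw":0},{"claw":-1,"delta_pos":[-4,0.77,0.8],"yaw":0},{"claw":-1,"delta_pos":[-4,0.77,0.8],"yaw":0},{"claw":-1,"delta_pos":[-4,0.77,0.8],"yaw":0},{"claw":-1,"delta_pos":[-4,0.77,0.8],"yaw":0},{"claw":-1,"delta_pos":[-4,0.77,0.8],"yaw":0},{"claw":-1,"delta_pos":[-4,0.77,0.8],"yaw":0}]}}

```text
clock: 2.1
eef_pos: [496.8, 243.3, 340.2]
tcp_rot: [-3.141, -0.0, 2.075]
contact_force: [0.2, 1.1, -0.4]
opening: 0.997
grasp_force: 0.0
```

>>> {"fn": "apply_moves", "kwargs": {"deltas": [{"claw":-0.3,"delta_pos":[0,0,0],"yaw":0},{"claw":-0.3,"delta_pos":[0,0,0],"yaw":0}]}}

```text
clock: 2.35
eef_pos: [495.9, 244.5, 340.5]
tcp_rot: [-3.141, -0.0, 2.074]
contact_force: [-0.8, 1.1, 0.3]
opening: 0.654
grasp_force: 0.0
```

```bash
cat >> h.py <<'E'
def wrist(name):
    s=r.sense(); f=r.grab_frame("wrist")
    T=np.eye(4); T[:3,:3]=Rot.from_euler("xyz",s["tcp_rot"]).as_matrix(); T[:3,3]=s["eef_pos"]
    cv2.imwrite(f"pics/{name}.png",f["img"]); return s,f,cloud(f,T@np.array(f["T_tool_cam"]))
def go(s,tgt,yawdeg):
    R=Rot.from_euler("xyz",s["tcp_rot"]).as_matrix()
    d=-(np.radians(yawdeg)-s["tcp_rot"][2]); d=(d+np.pi)%(2*np.pi)-np.pi
    R2=Rot.from_euler("xyz",[np.pi,0,np.radians(yawdeg)]).as_matrix()
    e=np.array(tgt)-s["eef_pos"]; print("yaw",d.round(4),"shift cm, present axes",(R.T@e/10).round(2),"after turn",(R2.T@e/10).round(2))
def rects(C,levels,ctr,rad):
    D=np.linalg.norm(C[...,:2]-ctr,axis=-1)<rad
    for lo,hi in levels:
        M=D&(C[...,2]>lo)&(C[...,2]<hi); Q=C[M]
        if len(Q)<5: continue
        (cx,cy),(w,h),a=cv2.minAreaRect(Q[:,:2].astype(np.float32))
        print(lo,hi,len(Q),"mean",Q.mean(0).round(1),"rect",round(cx,1),round(cy,1),round(w,1),round(h,1),round(a,2))
E
python3 - <<'E'
from h import *
s,f,C=wrist("w1"); print(s["eef_pos"],s["tcp_rot"],s["contact_force"],s["opening"])
rects(C,[(7,17),(30,48)],(524,211),90)
go(s,(524,211.5,190),119)
E
```

```text
[495.89346277 244.54758013 340.47692284] [-3.14091161e+00 -3.41400337e-04  2.07412214e+00] [-0.84633145  1.05841103  0.27560186] 0.654308159077283
7 17 7652 mean [522.7 213.9  11.2] rect 524.2 210.8 90.3 134.1 28.34
30 48 508 mean [522.7 212.6  40. ] rect 523.6 211.4 11.9 33.5 28.93
yaw -0.0028 shift cm, present axes [-4.26  0.88 15.05] after turn [-4.25  0.86 15.05]
```

View pics/w1.png

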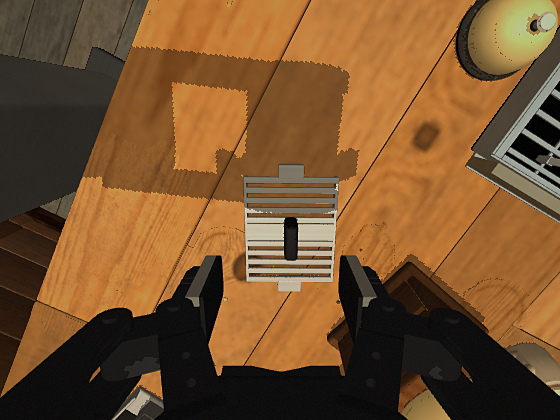

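The wrist view shows the grate centred at (290,228) with its grip at (291,238), aligned between the fingers at (205,290) and (355,290). The measured 90x134 outline confirms the pose.

>>> {"fn": "apply_moves", "kwargs": {"deltas": [{"claw":-0.3,"delta_pos":[-2.15,0.45,2],"yaw":0.007},{"claw":-0.3,"delta_pos":[-2.15,0.43,2.5],"yaw":0},{"claw":-0.3,"delta_pos":[0,0,3],"yaw":0},{"claw":-0.3,"delta_pos":[0,0,3],"yaw":0},{"claw":-0.3,"delta_pos":[0,0,2],"yaw":0},{"claw":-0.3,"delta_pos":[0,0,1.5],"yaw":0},{"claw":-0.3,"delta_pos":[0,0,1.1],"yaw":0},{"claw":-0.3,"delta_pos":[0,0,0],"yaw":0}]}}

```text
clock: 3.4
eef_pos: [524.2, 211.2, 189.3]
tcp_rot: [-3.141, -0.0, 2.068]
contact_force: [-0.7, 0.1, 0.0]
opening: 0.648
grasp_force: 0.0
```

>>> {"fn": "apply_moves", "kwargs": {"deltas": [{"claw":0.5,"delta_pos":[0,0,0],"yaw":0},{"claw":0.9,"delta_pos":[0,0,0],"yaw":0},{"claw":1,"delta_pos":[0,0,0],"yaw":0},{"claw":1,"delta_pos":[0,0,0],"yaw":0},{"claw":1,"delta_pos":[0,0,0],"yaw":0},{"claw":1,"delta_pos":[0,0,0],"yaw":0}], "grip_force": 80}}

```text
clock: 4.15
eef_pos: [524.8, 211.0, 190.5]
tcp_rot: [3.14, 0.0, 2.068]
contact_force: [-0.3, -0.1, 5.2]
opening: 0.125
grasp_force: 78.7
```

>>> {"fn": "apply_moves", "kwargs": {"deltas": [{"claw":1,"delta_pos":[0,0,-1],"yaw":0},{"claw":1,"delta_pos":[0,0,-3],"yaw":0},{"claw":1,"delta_pos":[0,0,-3.5],"yaw":0.12},{"claw":1,"delta_pos":[0,0,-3.5],"yaw":0.12},{"claw":1,"delta_pos":[0,0,-2.5],"yaw":0.12},{"claw":1,"delta_pos":[0,0,-1.5],"yaw":0.12},{"claw":1,"delta_pos":[0,0,0],"yaw":0.12},{"claw":1,"delta_pos":[0,0,0],"yaw":0.1295}]}}

```text
clock: 5.15
eef_pos: [524.3, 210.8, 340.6]
tcp_rot: [3.141, -0.0, 1.334]
contact_force: [-0.0, -0.8, -2.2]
opening: 0.123
grasp_force: 78.1
```

>>> {"fn": "apply_moves", "kwargs": {"deltas": [{"claw":1,"delta_pos":[-3.1,0.77,0],"yaw":0},{"claw":1,"delta_pos":[-3.1,0.77,0],"yaw":0},{"claw":1,"delta_pos":[-3.1,0.77,0],"yaw":0},{"claw":1,"delta_pos":[-3.1,0.77,0],"yaw":0},{"claw":1,"delta_pos":[-3.1,0.77,0],"yaw":0},{"claw":1,"delta_pos":[-3.1,0.77,0],"yaw":0},{"claw":1,"delta_pos":[-3.1,0.77,0],"yaw":0},{"claw":1,"delta_pos":[-3,0.77,0],"yaw":0}]}}

```text
clock: 6.15
eef_pos: [527.2, -44.7, 340.2]
tcp_rot: [3.141, -0.0, 1.338]
contact_force: [0.8, 0.8, -1.2]
opening: 0.122
grasp_force: 78.1
```

>>> {"fn": "apply_moves", "kwargs": {"deltas": [{"claw":1,"delta_pos":[0,0,0],"yaw":0},{"claw":1,"delta_pos":[0,0,0],"yaw":0},{"claw":1,"delta_pos":[0,0,0],"yaw":0}]}}

```text
clock: 6.52
eef_pos: [527.5, -42.9, 339.8]
tcp_rot: [-3.142, -0.0, 1.339]
contact_force: [0.6, 1.2, -0.9]
opening: 0.125
grasp_force: 78.1
```

```bash
python3 - <<'E'
from h import *
s,f,C=wrist("w2"); print(s["eef_pos"],s["tcp_rot"],s["contact_force"],s["opening"])
np.savez("w2.npz",C=C,img=f["img"],eef=s["eef_pos"],rot=s["tcp_rot"])
rects(C,[(10,24),(46,62)],(502,-150),110)
E
```

```text
[527.45702063 -42.8531926  339.80598282] [-3.14153468e+00 -1.75261304e-04  1.33904175e+00] [ 0.59867599  1.17977572 -0.85094174] 0.1252436902243372
10 24 82 mean [ 511.5 -107.3   16.1] rect 509.6 -114.5 76.5 115.6 76.61
46 62 131 mean [520.4 -71.6  47.6] rect 486.8 -125.7 155.3 72.0 57.47
```

View pics/w2.png

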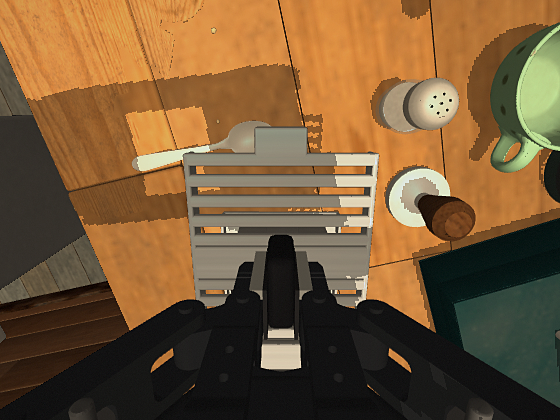

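In this view the held grate at (280,230) hides the station, and image up is +y. I'll step aside so the station comes into view at the right.

>>> {"fn": "apply_moves", "kwargs": {"deltas": [{"claw":1,"delta_pos":[-1.7,-3,0],"yaw":0},{"claw":1,"delta_pos":[-1.7,-3,0],"yaw":0},{"claw":1,"delta_pos":[-1.7,-3,0],"yaw":0},{"claw":1,"delta_pos":[-1.7,-3,0],"yaw":0},{"claw":1,"delta_pos":[-1.7,-3,0],"yaw":0},{"claw":1,"delta_pos":[-1.6,-3,0],"yaw":0},{"claw":1,"delta_pos":[0,0,0],"yaw":0},{"claw":1,"delta_pos":[0,0,0],"yaw":0}]}}

```text
clock: 7.58
eef_pos: [329.8, -100.3, 340.1]
tcp_rot: [3.14, -0.0, 1.338]
contact_force: [1.0, -0.1, -1.1]
opening: 0.121
grasp_force: 78.4
```

```bash
python3 - <<'E'
from h import *
s,f,C=wrist("w3"); print(s["eef_pos"],s["tcp_rot"],s["contact_force"],s["opening"])
np.savez("w3.npz",C=C,img=f["img"],eef=s["eef_pos"],rot=s["tcp_rot"])
rects(C,[(10,24),(48,60)],(502,-150),110)
E
```

```text
[ 329.77274247 -100.2640382   340.08107342] [ 3.14001220e+00 -2.03209084e-05  1.33849034e+00] [ 1.04447773 -0.10259172 -1.10889789] 0.12146000719737236
10 24 3827 mean [ 497.6 -154.1   15.2] rect 501.4 -151.0 171.2 117.9 76.6
48 60 4639 mean [ 502.1 -139.5   53.4] rect 502.0 -151.3 164.4 79.5 76.56
```

View pics/w3.png

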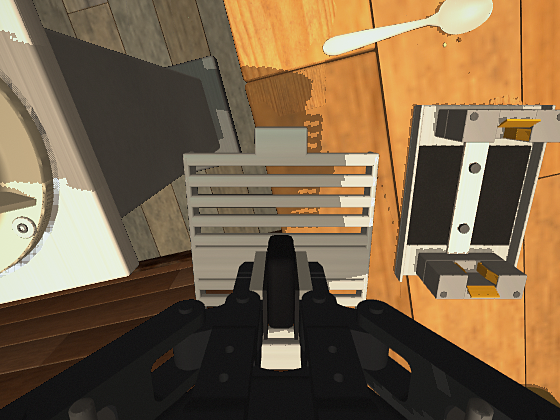

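The station is at right with post tops at about (500,125) and (475,265) and the brass-lined slots at (518,130) and (485,275). Now I'll measure the slot gaps in station coordinates, and the held grate's ear.

```bash
python3 - <<'E'
from h import *
d=np.load("w3.npz"); C=d["C"]; im=d["img"].astype(int)
a=np.radians(76.6); yh=np.array([np.cos(a),np.sin(a)]); xh=np.array([np.sin(a),-np.cos(a)])
D=C[...,:2]-np.array([501.6,-151.0]); X=D@xh; Y=D@yh; Z=C[...,2]
brass=(im[...,2]-im[...,0]>70)
for s in(1,-1):
    top=(abs(Z-53.5)<3)&(Y*s>57)&(Y*s<84)&~brass&(abs(X)<60)
    print("post",s,"X",np.percentile(X[top],[.5,99.5]).round(1),"Y",np.percentile(Y[top],[1,99]).round(1))
    for lo in (58,62,66,70,74,78):
        m=top&(Y*s>lo)&(Y*s<lo+4); x=np.sort(X[m])
        if len(x)<5: continue
        g=np.diff(x);i=g.argmax(); print(lo,len(x),x[0].round(1),x[-1].round(1),"gap",x[i].round(1),x[i+1].round(1))
    m=brass&(Z>30)&(Z<66)&(Y*s>56)&(Y*s<84)&(abs(X)<40)
    h,e=np.histogram(X[m],bins=np.arange(-30,31,3)); print("brass",h,"mean",X[m].mean().round(1), "back strip X",np.percentile(X[m&(Z>56)],[2,98]).round(1) if (m&(Z>56)).sum()>3 else None)
# held grate: in tool frame
R=Rot.from_euler("xyz",d["rot"]).as_matrix(); P=(C-d["eef"])@R
v,u=np.mgrid[125:152,250:312]; Q=P[v,u].reshape(-1,3); Q=Q[abs(Q[:,2]-Q[:,2].mean())<8]
Q=Q[(Q[:,2]>160)&(Q[:,2]<195)]
print("ear tool",len(Q),np.percentile(Q,[1,50,99],axis=0).round(1))
v,u=np.mgrid[152:230,183:380]; Q=P[v,u].reshape(-1,3); Q=Q[(Q[:,2]>160)&(Q[:,2]<195)]
print("plate",len(Q),np.percentile(Q,[1,50,99],axis=0).round(1)); print(cv2.minAreaRect(Q[:,:2].astype(np.float32)))
E
```

```text
post 1 X [-38.6  36.3] Y [58.7 82. ]
58 333 -38.6 38.2 gap -12.6 13.8
62 326 -39.1 37.4 gap -13.2 13.9
66 320 -39.2 35.6 gap -12.9 13.2
70 367 -39.1 34.5 gap -9.9 13.4
74 408 -38.6 33.0 gap -1.2 0.0
78 567 -38.7 33.1 gap 25.3 25.9
brass [  0   0   0   0   0   2  36  36  28  37  29  31  34 155 142   3   1   0
   0   2] mean 6.8 back strip X [-11.6  12.8]
post -1 X [-38.6  39.2] Y [-81.8 -57.7]
58 289 -39.4 39.5 gap -13.6 13.8
62 232 -38.5 40.1 gap -13.5 13.6
66 240 -38.8 39.5 gap -13.3 13.3
70 232 -38.5 39.2 gap -11.1 14.3
74 228 -38.7 39.9 gap -10.1 16.9
78 235 -38.5 39.5 gap 7.6 9.5
brass [  0   0   0   0   0   0  51  44  38  43  38  43  37 135 106   5   2   0
   0   0] mean 4.6 back strip X [-11.5  12.5]Traceback (most recent call last):
  File "<stdin>", line 19, in <module>
    return _quantile_unchecked(
        a, q, axis, out, overwrite_input, method, keepdims, weights)
    return _ureduce(a,
                    func=_quantile_ureduce_func,
    ...<5 lines>...
                    overwrite_input=overwrite_input,
                    method=method)
    r = func(a, **kwargs)
    result = _quantile(arr,
                       quantiles=q,
    ...<2 lines>...
                       out=out,
                       weights=wgt)
    slices_having_nans = np.isnan(arr[-1, ...])
                                  ~~~^^^^^^^^^
IndexError: index -1 is out of bounds for axis 0 with size 0
```

```bash
python3 - <<'E'
from h import *
for n in("w2","w3"):
    d=np.load(n+".npz"); C=d["C"]
    R=Rot.from_euler("xyz",d["rot"]).as_matrix(); P=(C-d["eef"])@R
    for nm,(a,b,c,e) in dict(ear=(245,115,318,150),plate=(175,150,390,232)).items():
        Q=P[b:e,a:c].reshape(-1,3); print(n,nm,np.percentile(Q[:,2],[1,50,99]).round(0))
        Q=Q[(Q[:,2]>150)&(Q[:,2]<200)]
        if len(Q)>20: print(len(Q),np.percentile(Q,[1,50,99],axis=0).round(1).tolist(),[np.round(x,1) for x in cv2.minAreaRect(Q[:,:2].astype(np.float32))])
E
```

```text
w2 ear [178. 333. 342.]
1246 [[56.9, -12.2, 177.6], [62.0, -0.7, 179.2], [66.7, 11.3, 187.1]] [array([61.8, -0.5]), array([24.1,  9.9]), np.float64(89.9)]
w2 plate [178. 180. 342.]
10815 [[19.2, -44.6, 177.8], [38.5, -0.3, 179.3], [55.8, 43.5, 186.6]] [array([35.1, -0.5]), array([43.4, 90.4]), np.float64(0.5)]
w3 ear [ 178.  339. 1292.]
1266 [[56.9, -12.3, 177.6], [62.2, -0.5, 179.2], [66.7, 11.2, 187.1]] [array([61.8, -0.5]), array([ 9.9, 24.1]), np.float64(0.1)]
w3 plate [ 178.  180. 1292.]
10818 [[19.2, -44.5, 177.7], [38.4, -0.3, 179.2], [55.8, 43.5, 186.4]] [array([35.1, -0.6]), array([43.3, 90.5]), np.float64(0.3)]
```

The held ear reaches tool x 66.7 and is centred at tool y about -0.5. The slots sit at +0.3 mm in station x. Target TCP is (502.4,-151.2).

>>> {"fn": "apply_moves", "kwargs": {"deltas": [{"claw":1,"delta_pos":[-0.15,3,0],"yaw":0.0015},{"claw":1,"delta_pos":[-0.15,3,0],"yaw":0},{"claw":1,"delta_pos":[-0.15,3,0],"yaw":0},{"claw":1,"delta_pos":[-0.15,3,0],"yaw":0},{"claw":1,"delta_pos":[-0.15,3,0],"yaw":0},{"claw":1,"delta_pos":[-0.2,2.97,0],"yaw":0},{"claw":1,"delta_pos":[0,0,0],"yaw":0},{"claw":1,"delta_pos":[0,0,0],"yaw":0}]}}

```text
clock: 8.62
eef_pos: [501.6, -150.8, 339.1]
tcp_rot: [-3.14, -0.0, 1.337]
contact_force: [-0.2, 0.2, -1.5]
opening: 0.125
grasp_force: 78.4
```

>>> {"fn": "apply_moves", "kwargs": {"deltas": [{"claw":1,"delta_pos":[0,0,1.5],"yaw":0},{"claw":1,"delta_pos":[0,0,2],"yaw":0},{"claw":1,"delta_pos":[0,0,2],"yaw":0},{"claw":1,"delta_pos":[0,0,1.5],"yaw":0},{"claw":1,"delta_pos":[0,0,0.5],"yaw":0},{"claw":1,"delta_pos":[0,0,0],"yaw":0},{"claw":1,"delta_pos":[0,0,0],"yaw":0}]}}

```text
clock: 9.5
eef_pos: [502.0, -151.3, 265.3]
tcp_rot: [3.141, 0.0, 1.337]
contact_force: [0.7, -0.6, -1.4]
opening: 0.125
grasp_force: 78.5
```

```bash
python3 - <<'E'
from h import *
s=r.sense(); print(s["eef_pos"],s["tcp_rot"],s["contact_force"],s["wrist_torque"]); go(s,(502.4,-151.2,250),76.6)
E
```

```text
[ 501.98601818 -151.34359788  265.25173449] [3.14053581e+00 5.63523699e-05 1.33677040e+00] [ 0.66669826 -0.56683467 -1.36702251] [ 0.00146731 -0.04931043  0.00028163]
yaw -0.0002 shift cm, present axes [0.02 0.04 1.53] after turn [0.02 0.04 1.53]
```

>>> {"fn": "apply_moves", "kwargs": {"deltas": [{"claw":1,"delta_pos":[0.01,0.03,0.4],"yaw":0},{"claw":1,"delta_pos":[0,0,0.4],"yaw":0},{"claw":1,"delta_pos":[0,0,0.4],"yaw":0},{"claw":1,"delta_pos":[0,0,0.3],"yaw":0},{"claw":1,"delta_pos":[0,0,0.3],"yaw":0},{"claw":1,"delta_pos":[0,0,0.2],"yaw":0},{"claw":1,"delta_pos":[0,0,0.2],"yaw":0},{"claw":1,"delta_pos":[0,0,0],"yaw":0}]}}

```text
clock: 10.5
eef_pos: [502.0, -151.2, 242.6]
tcp_rot: [-3.141, -0.0, 1.337]
contact_force: [0.1, 0.7, -1.8]
opening: 0.123
grasp_force: 78.5
```

>>> {"fn": "apply_moves", "kwargs": {"deltas": [{"claw":1,"delta_pos":[0,0,0.15],"yaw":0},{"claw":1,"delta_pos":[0,0,0.15],"yaw":0},{"claw":1,"delta_pos":[0,0,0.1],"yaw":0},{"claw":1,"delta_pos":[0,0,0],"yaw":0}]}}

```text
clock: 11.0
eef_pos: [502.1, -151.2, 238.6]
tcp_rot: [-3.142, 0.0, 1.337]
contact_force: [0.4, -0.4, -1.2]
opening: 0.124
grasp_force: 78.5
```

The underside is below the post tops with no contact force, so the ears are in the slots. Continuing slowly.

>>> {"fn": "apply_moves", "kwargs": {"deltas": [{"claw":1,"delta_pos":[0,0,0.15],"yaw":0},{"claw":1,"delta_pos":[0,0,0.15],"yaw":0},{"claw":1,"delta_pos":[0,0,0.15],"yaw":0},{"claw":1,"delta_pos":[0,0,0],"yaw":0}]}}

```text
clock: 11.5
eef_pos: [502.6, -151.4, 234.4]
tcp_rot: [3.14, 0.0, 1.337]
contact_force: [4.0, -1.5, 0.8]
opening: 0.123
grasp_force: 78.7
```

>>> {"fn": "apply_moves", "kwargs": {"deltas": [{"claw":1,"delta_pos":[0,0,0.1],"yaw":0},{"claw":1,"delta_pos":[0,0,0.1],"yaw":0},{"claw":1,"delta_pos":[0,0,0.1],"yaw":0},{"claw":1,"delta_pos":[0,0,0],"yaw":0}]}}

```text
clock: 12.0
eef_pos: [502.5, -151.4, 232.1]
tcp_rot: [3.14, 0.0, 1.337]
contact_force: [0.8, -1.1, 9.6]
opening: 0.125
grasp_force: 80.3
```

>>> {"fn": "apply_moves", "kwargs": {"deltas": [{"claw":1,"delta_pos":[0,0,0.1],"yaw":0},{"claw":1,"delta_pos":[0,0,0.1],"yaw":0},{"claw":1,"delta_pos":[0,0,0],"yaw":0}]}}

```text
clock: 12.38
eef_pos: [502.6, -151.4, 230.2]
tcp_rot: [3.14, 0.0, 1.337]
contact_force: [0.2, 0.5, 11.6]
opening: 0.124
grasp_force: 80.6
```

>>> {"fn": "apply_moves", "kwargs": {"deltas": [{"claw":1,"delta_pos":[0,0,0.1],"yaw":0},{"claw":1,"delta_pos":[0,0,0.1],"yaw":0},{"claw":1,"delta_pos":[0,0,0],"yaw":0}]}}

```text
clock: 12.75
eef_pos: [502.4, -151.4, 227.8]
tcp_rot: [3.14, 0.0, 1.337]
contact_force: [0.8, -0.1, 6.4]
opening: 0.127
grasp_force: 79.7
```

>>> {"fn": "apply_moves", "kwargs": {"deltas": [{"claw":1,"delta_pos":[0,0,0.1],"yaw":0},{"claw":1,"delta_pos":[0,0,0.1],"yaw":0},{"claw":1,"delta_pos":[0,0,0.1],"yaw":0},{"claw":1,"delta_pos":[0,0,0.1],"yaw":0},{"claw":1,"delta_pos":[0,0,0],"yaw":0}]}}

```text
clock: 13.38
eef_pos: [502.4, -151.4, 223.8]
tcp_rot: [3.14, 0.0, 1.337]
contact_force: [1.5, -0.6, 8.0]
opening: 0.123
grasp_force: 79.7
```

>>> {"fn": "apply_moves", "kwargs": {"deltas": [{"claw":1,"delta_pos":[0,0,0.1],"yaw":0},{"claw":1,"delta_pos":[0,0,0.1],"yaw":0},{"claw":1,"delta_pos":[0,0,0.1],"yaw":0},{"claw":1,"delta_pos":[0,0,0.1],"yaw":0},{"claw":1,"delta_pos":[0,0,0],"yaw":0}]}}

```text
clock: 14.0
eef_pos: [502.4, -151.3, 219.8]
tcp_rot: [3.141, 0.0, 1.337]
contact_force: [1.6, -0.5, 7.5]
opening: 0.123
grasp_force: 79.8
```

>>> {"fn": "apply_moves", "kwargs": {"deltas": [{"claw":1,"delta_pos":[0,0,0.1],"yaw":0},{"claw":1,"delta_pos":[0,0,0.1],"yaw":0},{"claw":1,"delta_pos":[0,0,0.05],"yaw":0},{"claw":1,"delta_pos":[0,0,0],"yaw":0}]}}

```text
clock: 14.5
eef_pos: [502.4, -151.3, 217.3]
tcp_rot: [3.14, 0.0, 1.337]
contact_force: [1.7, 0.2, 6.9]
opening: 0.121
grasp_force: 79.8
```

>>> {"fn": "apply_moves", "kwargs": {"deltas": [{"claw":1,"delta_pos":[0,0,0.05],"yaw":0},{"claw":1,"delta_pos":[0,0,0.05],"yaw":0},{"claw":1,"delta_pos":[0,0,0],"yaw":0}]}}

```text
clock: 14.88
eef_pos: [502.4, -151.3, 216.4]
tcp_rot: [3.14, 0.0, 1.337]
contact_force: [1.0, -0.7, 8.5]
opening: 0.122
grasp_force: 79.8
```

>>> {"fn": "apply_moves", "kwargs": {"deltas": [{"claw":1,"delta_pos":[0,0,0.05],"yaw":0},{"claw":1,"delta_pos":[0,0,0],"yaw":0}]}}

```text
clock: 15.12
eef_pos: [502.4, -151.3, 215.9]
tcp_rot: [3.14, 0.0, 1.337]
contact_force: [1.7, -0.6, 8.5]
opening: 0.126
grasp_force: 79.8
```

>>> {"fn": "apply_moves", "kwargs": {"deltas": [{"claw":1,"delta_pos":[0,0,0.03],"yaw":0},{"claw":1,"delta_pos":[0,0,0.02],"yaw":0},{"claw":1,"delta_pos":[0,0,0],"yaw":0}]}}

```text
clock: 15.5
eef_pos: [502.4, -151.3, 215.5]
tcp_rot: [3.14, 0.0, 1.337]
contact_force: [1.0, 0.2, 8.8]
opening: 0.124
grasp_force: 80.3
```

>>> {"fn": "apply_moves", "kwargs": {"deltas": [{"claw":1,"delta_pos":[0,0,0.03],"yaw":0},{"claw":1,"delta_pos":[0,0,0.02],"yaw":0},{"claw":1,"delta_pos":[0,0,0],"yaw":0}]}}

```text
clock: 15.88
eef_pos: [502.5, -151.3, 215.4]
tcp_rot: [3.14, 0.0, 1.337]
contact_force: [-0.5, 0.0, 17.4]
opening: 0.125
grasp_force: 81.3
```

>>> {"fn": "apply_moves", "kwargs": {"deltas": [{"claw":1,"delta_pos":[0,0,0.03],"yaw":0},{"claw":1,"delta_pos":[0,0,0],"yaw":0}]}}

```text
clock: 16.12
eef_pos: [502.5, -151.4, 215.4]
tcp_rot: [3.14, 0.0, 1.337]
contact_force: [-1.9, 0.6, 20.5]
opening: 0.125
grasp_force: 81.9
```

A sharp rise to 20 N at z 215.4 means it has bottomed, as predicted. Releasing and withdrawing for a look.

>>> {"fn": "apply_moves", "kwargs": {"deltas": [{"claw":1,"delta_pos":[0,0,-0.06],"yaw":0},{"claw":0.4,"delta_pos":[0,0,0],"yaw":0},{"claw":0.1,"delta_pos":[0,0,0],"yaw":0},{"claw":0,"delta_pos":[0,0,0],"yaw":0},{"claw":0,"delta_pos":[0,0,0],"yaw":0}]}}

```text
clock: 16.75
eef_pos: [501.9, -151.2, 214.3]
tcp_rot: [-3.141, -0.0, 1.337]
contact_force: [-0.0, 0.1, 0.9]
opening: 0.501
grasp_force: 0.0
```

>>> {"fn": "apply_moves", "kwargs": {"deltas": [{"claw":0,"delta_pos":[0,0,-1],"yaw":0},{"claw":0,"delta_pos":[0,0,-2],"yaw":0},{"claw":0,"delta_pos":[0,0,-3],"yaw":0},{"claw":0,"delta_pos":[-2,0,-3],"yaw":0},{"claw":0,"delta_pos":[-3,0,-3],"yaw":0},{"claw":0,"delta_pos":[-2,0,-1],"yaw":0},{"claw":0,"delta_pos":[0,0,0],"yaw":0},{"claw":0,"delta_pos":[0,0,0],"yaw":0}]}}

```text
clock: 17.75
eef_pos: [485.4, -218.9, 343.4]
tcp_rot: [-3.14, -0.001, 1.336]
contact_force: [0.2, 0.5, -0.1]
opening: 0.499
grasp_force: 0.0
```

```bash
python3 - <<'E'
from h import *
s,f,C=wrist("w4"); print(s["eef_pos"],s["contact_force"],s["opening"])
a=np.radians(76.6); yh=np.array([np.cos(a),np.sin(a)]); xh=np.array([np.sin(a),-np.cos(a)])
D=C[...,:2]-np.array([502,-151.2]); X=D@xh; Y=D@yh; Z=C[...,2]
for x0 in(-45,25):
  for y0 in(-55,-15,35):
    m=(X>x0)&(X<x0+20)&(Y>y0)&(Y<y0+20)&(Z>30)&(Z<60); print(x0,y0,m.sum(),np.percentile(Z[m],[25,50,75,90]).round(1) if m.sum() else 0)
for s_ in(1,-1):
  for nm,m in dict(ear=(abs(X)<9)&(Y*s_>58)&(Y*s_<66)&(Z>20)&(Z<70),post=(abs(X)>18)&(abs(X)<36)&(Y*s_>61)&(Y*s_<80)&(Z>45)&(Z<65)).items(): print(s_,nm,m.sum(),np.percentile(Z[m],[10,50,90]).round(1) if m.sum() else 0)
E
```

```text
[ 485.41085522 -218.89389472  343.44397828] [ 0.17025935  0.50467533 -0.10953633] 0.49883765203008057
-45 -55 368 [35.6 36.1 36.7 37.1]
-45 -15 587 [35.9 36.3 36.8 37.2]
-45 35 464 [35.7 36.3 36.8 37.2]
25 -55 384 [35.7 36.3 36.9 37.3]
25 -15 613 [36.  36.5 37.  37.4]
25 35 502 [35.8 36.4 36.9 37.4]
1 ear 273 [35.5 36.4 37.4]
1 post 1287 [52.5 53.4 54.4]
-1 ear 188 [35.6 36.4 37.3]
-1 post 948 [52.6 53.4 54.3]
```

View pics/w4.png

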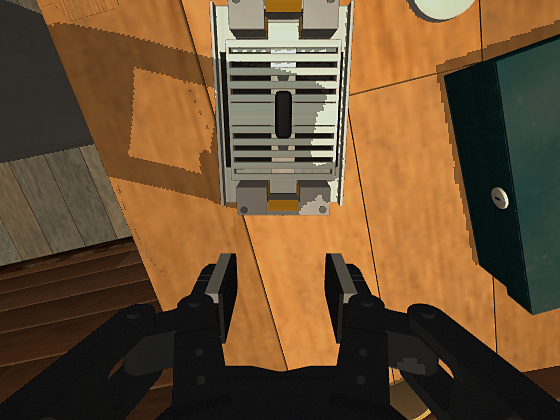

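The grate sits flat at (282,115) with both ears in their slots. The ears read 17.0 mm below the post tops at both ends, which is exactly home, and the gripper is clear.

```bash
python3 -c "
from rig import r
print(r.sign_off())"
```

```text
the job is handed in; nothing more can be done
None
```

The drip grate is back on its station, grip upwards, pressed home and let go; both ears measured flat at seat height, the last push read about 20 N, and the job was handed in after about 18 s with no bystander contact noticed.

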